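# Turn the painted tile over in its drying cradle

## Robot

A 7-joint arm with a two-finger parallel gripper is mounted at the origin on the work surface. World frame = base frame: x ahead of the robot, y to its left, z up, the work surface at z = 0. Lengths are in m, angles in rad, forces in N, time in s.
With the tool pointing down it reaches from about 0.425 to 0.925 m from the base axis. Payload 6.8 kg.
Tool frame: the origin (TCP) lies between the finger pads; the fingertips stand 22 mm ahead of it and the grasp point (between the pads) lies 3 mm ahead of it; z points along the fingers, y is the direction in which the jaws open and shut (so a half turn about z gives the same grasp; the last joint's range is limited). The gripper opens to 85 mm and grips with 20 to 120 N. Pads are 22 mm wide; open, the fingers measure 114 mm over their backs; the gripper's body (76 mm by 85 mm) begins 54 mm behind the grasp point. The pads swing forward as they close: fully open they stand 13 mm farther back than shut.
Start: joints at [-0.108, 0.477, 0.022, 1.555, -0.011, 1.109, -0.083], TCP at [0.675, 0, 0.253] pointing down, gripper open.
Joint ranges: [-2.96, 2.96], [-0.34, 2.1], [-1.41, 1.46], [0.24, 2.44], [-1.37, 4.51], [0.17, 1.92], [-2.96, 2.96]. Speed limits (rad/s): [2.39, 2.39, 3.14, 3.14, 3.14, 3.14, 3.14].

## Interface

Orientations are given as a unit quaternion [w, x, y, z].
In Python, from station import bot gives the robot as it stands. The module is installed in compiled form; this text tells all that it offers.
- The arm moves only by the tool drive_tool, never from a script. Its argument "series" is one flat list of numbers, 7 for each row, row after row: the opening, from -1 (shut) to 1 (fully open), then the shift along the tool's x, y, z in mm, then the turn, a rotation vector about the tool's x, y, z in rad. In form: [jaw, x, y, z, wx, wy, wz, jaw, x, y, z, wx, wy, wz, ...]. A call has 1 to 12 rows; each row shifts and turns the commanded pose from where the row before left it, along the tool's axes as they then stand; what a row does not reach is not made up. A row lasts 1/8 s, in which the tool goes at most 62.5 mm and 10.7 degrees, less where a joint would pass 70% of its speed; a pose out of reach is approached as far as the arm can. A call with a gripper value outside its range is refused whole. The fingers move at their own pace and stop on an object; "force" is the grip in N (left out, the last holds). Time passes only in rows, so rows that do not move let the fingers close. It gives the time, the measured TCP pose, the force and the opening at its end, in the units of the state.
- bot.get_obs(): the state, without advancing time (a new reading comes with each control period).
- bot.read_camera(name): name is "scene" or "side" or "wrist"; returns a dict with "pixels" (400x640x3 uint8, blue, green, red), "camera_matrix" (3x3 intrinsics, pixels), "distortion" ([k1, k2, p1, p2, k3] as OpenCV has them; the pictures are not rectified), "rvec" (rotation vector, rad) and "tvec" (3), from world to camera coordinates, as OpenCV has them. Camera axes: x right, y down, z forward; pixel columns grow to the right and rows downward; lengths in m; the calibration is good to about 2 mm. A picture is of the moment at which its call begins. There is no depth.
- bot.hand_in(): hands the job in, once; it reports no verdict.
The state is a dict: "t": time; "q": joint angles; "joint_vel": joint speeds; "joint_torque": joint torques, N m; "eef_pos": TCP position; "tool_rot": TCP orientation; "contact_force": force on the tool from outside, world axes, zero at the start; "torque": the same for the moment, N m; "gripper_width": opening from 0.0 (shut) to 1.0 (fully open).
Only numpy, scipy, OpenCV 4.12 (cv2) and the standard library are available. Lean on these libraries where they do the work, as an engineer would, in place of code of your own. Each camera call takes 0.05 s, during which the arm holds its last target. There are 200 camera calls.

## Task

The paint on the blue tile has dried: turn the tile over in its drying cradle, like the page of a book, so that it ends up lying on the cradle's opposite wing with its bare white back showing upwards. Leave the brown tile, which is still wet, lying as it is in the other cradle, and do not disturb the white plaster bird.

Things in the scene. Friction and masses are not known exactly. Their poses are not given: they have to be found in the camera images.
- blue_tile: Plaster tile 100x70x8 mm, 0.11 kg: one face blue with a cream ring, the other bare white. Origin mid-slab; x along the 100 mm, y the 70 mm, +z out of the blue face. Starts blue up on the cradle's +x wing, sloping 40 deg: lower edge in the gutter at cradle x 2 mm, z 16; +x edge free at x 78, z 80; within 10 mm of mid-gutter. Upright, top at z 116; on the other wing its free edge is at x -78.
- blue_cradle: Fixed wood V cradle of the blue tile. Origin under base centre on the table, z up, y along the gutter. Base 130 (x) x 100 x 16 mm. Gutter 18 mm wide, floor at z 16, walls 6 mm. Wings 100 mm wide rise at 40 deg from x 9, z 22 to x 47, z 54 and likewise at -x; 31 mm of tile juts past a wing's end, free beneath. Pushed at the free edge, the tile pivots in the gutter and falls over once past upright.
- brown_tile: A bystander: tile of the same size and frame, painted brown-red with an ochre ring, still wet. It leans in the same way on the +x wing of another cradle of the same shape, 0.36 m or more from the blue one. Not to be moved.
- bird: A bystander: white plaster bird figure standing upright, 114 mm tall, about 70 mm across, origin under the middle of its round foot of 64 mm diameter. Not to be moved.

How it is judged:
By the outcome, as a careful person would: the job done as asked, in the order asked, and still so for the second after the job is handed in, with the robot touching nothing.
It also fails if it takes over 32 s, if anything falls off the work surface, if the arm or the gripper's body presses on something with over 40 N, if the wrist force passes 120 N, or if a joint passes its speed limit or range.

## Working session

There is one attempt and no reset: what is moved stays moved. The work goes in short steps, Python scripts to look and compute and a tool call to move; the robot and the scene stay as the last step left them, time stands still between calls to the robot, and variables do not carry over. Pictures are saved under pics/ and viewed, about 8 in all and at most 12, crops included, and the job is handed in when it is done.

Besides the shell and the picture viewer there is one more tool, called as name(argument=value, ...) on one line, values as JSON. drive_tool: Moves the arm, as the interface text tells. Its arguments: {"type":"object","properties":{"series":{"type":"array"},"force":{"type":"number"}},"required":["series"]}

```bash
mkdir -p pics; cat > h.py <<'E'
import numpy as np, cv2
from station import bot
def snap(name,fn):
    c=bot.read_camera(name); cv2.imwrite('pics/'+fn,c['pixels'])
    import pickle; pickle.dump(c,open('pics/'+fn+'.pkl','wb')); return c
def load(fn):
    import pickle; return pickle.load(open('pics/'+fn+'.pkl','rb'))
def ray(c,uv):
    n=cv2.undistortPoints(np.array([[uv]],float),c['camera_matrix'],c['distortion'])[0,0]
    R=cv2.Rodrigues(np.array(c['rvec'],float))[0]; t=np.array(c['tvec'],float).ravel()
    return -R.T@t, R.T@np.array([n[0],n[1],1])
def atz(c,uv,z):
    o,d=ray(c,uv); return o+d*(z-o[2])/d[2]
def proj(c,P):
    return cv2.projectPoints(np.array(P,float).reshape(-1,3),np.array(c['rvec'],float),np.array(c['tvec'],float),c['camera_matrix'],c['distortion'])[0][:,0]
E
python3 - <<'E'
from h import *
a=snap('scene','s1.png');b=snap('side','d1.png')
for c in (a,b): print(ray(c,(320,200)))
print(bot.get_obs())
E
```

```text
(array([0.92853036, 0.26165619, 0.73384205]), array([-0.42999804, -0.32286354, -0.84323852]))
(array([ 0.13496449, -0.57015357,  0.63062987]), array([ 0.51215188,  0.60459106, -0.61006073]))
{'t': 0.1, 'q': array([-0.10810143,  0.47770513,  0.02236383,  1.55634755, -0.01147415,
        1.10928619, -0.08309063]), 'joint_vel': array([ 1.51571877e-03, -4.26682156e-03,  1.29941398e-03, -2.86646166e-03,
        8.05782482e-05,  7.19687982e-04, -4.63827865e-04]), 'joint_torque': array([ 5.69385389e-03, -5.97765398e+01,  1.61440808e+00, -2.81952703e+01,
        1.29656185e-02,  5.02699884e-03, -1.13572563e-05]), 'eef_pos': array([ 6.74509355e-01, -2.69569184e-05,  2.52433701e-01]), 'tool_rot': array([-5.16579414e-04,  7.07098210e-01,  7.07114890e-01, -6.22465649e-04]), 'contact_force': array([ 0.25080072,  0.90201248, -0.14250066]), 'torque': array([ 0.04105539, -0.03360527,  0.01870083]), 'gripper_width': 0.9983884486897144}
```

View pics/s1.png

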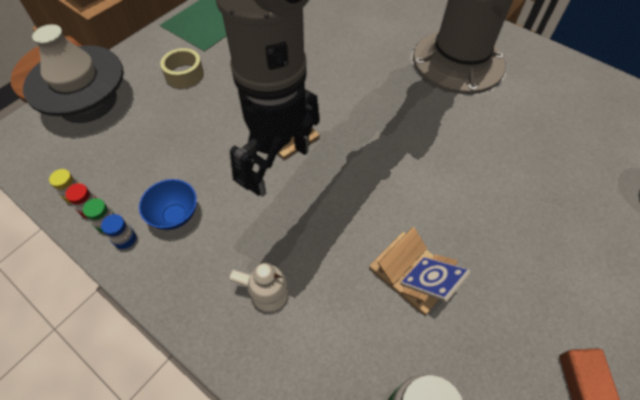

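View pics/d1.png

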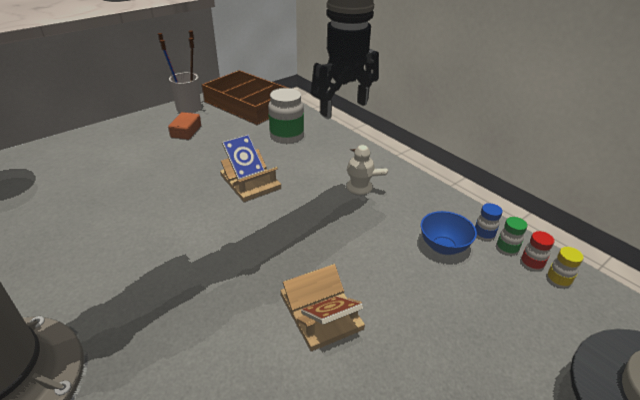

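Scene: the blue tile is at about (435,276) in its cradle, bird near (267,290). Side: blue tile about (243,157), bird (361,170), brown tile (332,305). I'll enlarge both views of the blue cradle.

```bash
python3 - <<'E'
from h import *
a=cv2.imread('pics/s1.png')[222:317,365:475];b=cv2.imread('pics/d1.png')[125:205,205:295]
A=cv2.resize(a,None,fx=4,fy=4,interpolation=2);B=cv2.resize(b,None,fx=4,fy=4,interpolation=2)
C=np.zeros((380,800,3),np.uint8);C[:380,:440]=A;C[:320,440:]=B
cv2.imwrite('pics/crop1.png',C)
E
```

```text
(no output)
```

View pics/crop1.png

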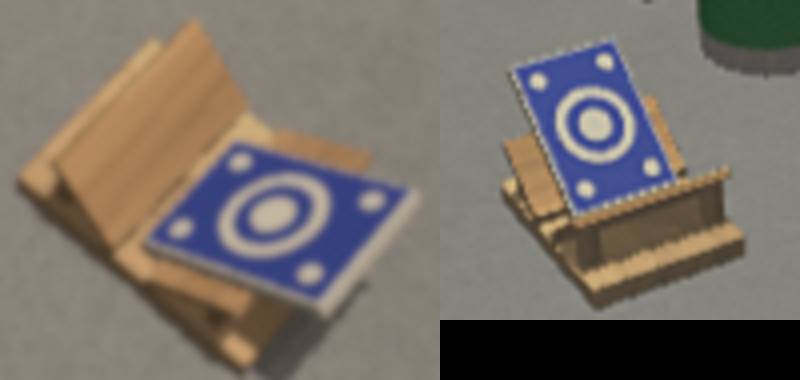

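```bash
python3 - <<'E'
from h import *
from scipy.optimize import least_squares as LS
a=load('s1.png');b=load('d1.png')
S=np.array([(232,143),(148,243),(415,190),(322,300),(195,22),(60,163)])/4+[365,222]
D=(np.array([(578,213),(675,182),(512,68),(615,42),(575,222),(730,172)])-[440,0])/4+[205,125]
def pts(p):
    x,y,w,o=p
    L=np.array([(-3.1,35+o,22.1),(-3.1,-35+o,22.1),(73.5,35+o,86.4),(73.5,-35+o,86.4),(-47,50,54),(-47,-50,54)])/1e3
    c,s=np.cos(w),np.sin(w); return L@np.array([[c,-s,0],[s,c,0],[0,0,1]]).T+[x,y,0]
f=lambda p:np.r_[(proj(a,pts(p))-S).ravel(),(proj(b,pts(p))-D).ravel()]
c0=atz(a,S[4:].mean(0),.054)
print(atz(a,(435,276),.05))
best=min((LS(f,[c0[0],c0[1],w,0],loss='soft_l1',x_scale=[.01,.01,.1,5]) for w in np.arange(-3,3.1,.75)),key=lambda r:r.cost)
print(best.x,best.cost,best.fun.reshape(-1,2).round(1))
print(pts(best.x).round(3))
print('bird',atz(a,(268,296),.02),atz(b,(361,188),0.0)); print('brown',atz(b,(325,310),.05))
E
```

```text
[0.57914508 0.24941439 0.05      ]
[ 0.5755153   0.21285167 -4.80446042 -4.96483723] 7.978376013169418 [[ 0.1 -1.1]
 [-2.3  0.1]
 [ 0.6 -0.3]
 [-0.5  2.1]
 [ 0.1 -0.7]
 [-0.9  0.8]
 [-0.7  1.4]
 [ 1.2  0.2]
 [-1.   0. ]
 [-0.3 -1.3]
 [-0.7 -0.3]
 [-0.5 -1.2]]
[[0.545 0.213 0.022]
 [0.615 0.206 0.022]
 [0.552 0.289 0.086]
 [0.622 0.282 0.086]
 [0.521 0.171 0.054]
 [0.621 0.161 0.054]]
bird [0.77634463 0.0391273  0.02      ] [0.77193281 0.03028751 0.        ]
brown [ 0.44357383 -0.22430738  0.05      ]
```

Fit residuals are 1–2 px (about 2 mm): cradle at (0.576, 0.213), yaw 1.48, its +x wing towards world +y. Bird and brown cradle are well clear. Plan: hook tilted fingers under the free edge from the +y side and swing the edge over.

drive_tool(series=[-0.3,48,-9,0,0,0,0,-0.3,48,-9,0,0,0,0,-0.3,48,-9,0,0,0,0,-0.3,48,-9,0,0,0,0,-0.3,48,-9,0,0,0,0,-0.3,48,-9,0,0,0,0,-0.3,48,-9,0,0,0,0,-0.3,48,-9,0,0,0,0,-0.3,0,0,0,0,0,0.09,-0.3,0,0,0,0,-0.16,0,-0.3,0,0,0,0,-0.16,0,-0.3,0,0,0,0,-0.16,0])

```text
t: 1.6
eef_pos: [0.603, 0.3842, 0.2537]
tool_rot: [0.162, 0.717, 0.655, -0.177]
contact_force: [0.4, -0.3, -0.6]
gripper_width: 0.352
```

drive_tool(series=[-0.3,0,0,0,0,-0.16,0,-0.3,0,0,0,0,-0.15,0,-0.3,0,0,0,0,0,0])

```text
t: 1.98
eef_pos: [0.6011, 0.3862, 0.2486]
tool_rot: [0.259, 0.679, 0.624, -0.286]
contact_force: [-0.8, -0.9, -0.5]
gripper_width: 0.349
```

```bash
cat >> h.py <<'E'
from scipy.spatial.transform import Rotation as Rn
W=1.479; C=np.array([.5755,.2129,0]); RC=Rn.from_euler('z',W).as_matrix()
def st():
    o=bot.get_obs(); w=o['tool_rot']; R=Rn.from_quat([w[1],w[2],w[3],w[0]]).as_matrix()
    print('t',round(o['t'],2),'tcp cradle mm',(RC.T@(o['eef_pos']-C)*1e3).round(1),'F',np.array(o['contact_force']).round(1),'grip',round(o['gripper_width'],2))
    print('axes in cradle',(RC.T@R).T.round(3).tolist(),'q',o['q'].round(2))
    return o,R
def to(x,y,z):
    o,R=st(); print('tool shift mm',(R.T@(C+RC@np.array([x,y,z])/1e3-o['eef_pos'])*1e3).round(1))
E
python3 -c "
from h import *
to(101,-5,67)"
```

```text
t 1.98 tcp cradle mm [174.9  -9.6 248.6] F [-0.8 -0.9 -0.5] grip 0.35
axes in cradle [[0.701, 0.008, -0.713], [0.006, -1.0, -0.005], [-0.713, -0.0, -0.701]] q [-0.91  0.89  0.15  1.05  0.38  1.83 -0.89]
tool shift mm [ 77.7  -4.1 180. ]
```

drive_tool(series=[-0.3,39,-2,0,0,0,0,-0.3,39,-2,0,0,0,0,-0.3,0,0,40,0,0,0,-0.3,0,0,40,0,0,0,-0.3,0,0,40,0,0,0,-0.3,0,0,0,0,0,0])

```text
t: 2.72
eef_pos: [0.5965, 0.3496, 0.1129]
tool_rot: [0.259, 0.682, 0.621, -0.286]
contact_force: [-0.3, -0.6, 0.6]
gripper_width: 0.349
```

```bash
python3 -c "
from h import *
to(101,-5,67)
snap('side','d2.png');snap('scene','s2.png')
a=cv2.imread('pics/s2.png')[150:350,320:580];b=cv2.imread('pics/d2.png')[60:220,130:330]
cv2.imwrite('pics/v2.png',np.vstack([cv2.resize(x,(520,h)) for x,h in((a,400),(b,200*2))])[:800] if 0 else np.hstack([cv2.resize(a,(420,323)),cv2.resize(b,(380,304)).__class__(0) if 0 else cv2.resize(b,(380,323))]))"
```

```text
t 2.73 tcp cradle mm [138.   -8.4 112.9] F [-0.3 -0.6  0.6] grip 0.35
axes in cradle [[0.703, -0.001, -0.712], [-0.003, -1.0, -0.001], [-0.712, 0.003, -0.703]] q [-0.89  0.97  0.14  1.22  0.36  1.6  -0.98]
tool shift mm [ 6.6 -3.3 58.6]
```

View pics/v2.png

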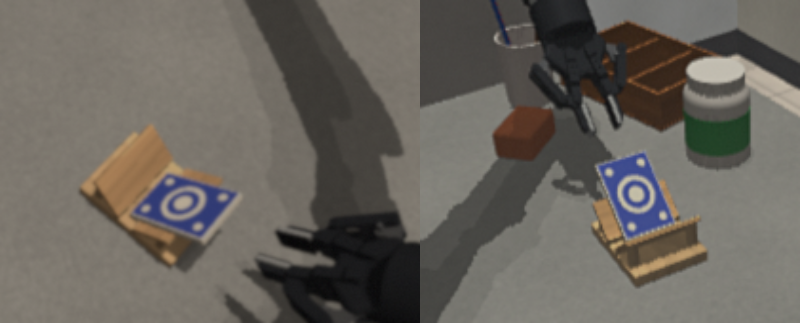

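Fingers come from the free side (tips about (258,265) and (282,240) in the scene crop, left), lined up with the free edge; no contact. Sliding under the edge, then lifting.

drive_tool(series=[-0.3,7,-3,15,0,0,0,-0.3,0,0,15,0,0,0,-0.3,0,0,15,0,0,0,-0.3,0,0,13,0,0,0,-0.3,0,0,0,0,0,0,-0.3,-8,0,-2,0,0,0,-0.3,-8,0,-2,0,0,0,-0.3,-8,0,1,0,0,0,-0.3,-8,0,1,0,0,0,-0.3,0,0,0,0,0,0])

```text
t: 4.08
eef_pos: [0.5885, 0.2966, 0.0926]
tool_rot: [0.26, 0.682, 0.622, -0.284]
contact_force: [0.3, 0.1, 0.0]
gripper_width: 0.35
```

```bash
python3 -c "
from h import *
st()
snap('side','d3.png');snap('scene','s3.png')
a=cv2.imread('pics/s3.png')[190:330,340:540];b=cv2.imread('pics/d3.png')[80:220,150:330]
cv2.imwrite('pics/v3.png',np.hstack([cv2.resize(a,(420,294)),cv2.resize(b,(378,294))]))"
```

```text
t 4.08 tcp cradle mm [84.5 -5.3 92.6] F [0.3 0.1 0. ] grip 0.35
axes in cradle [[0.704, 0.0, -0.71], [0.001, -1.0, 0.001], [-0.71, -0.001, -0.704]] q [-0.86  0.93  0.14  1.36  0.39  1.49 -0.99]
```

View pics/v3.png

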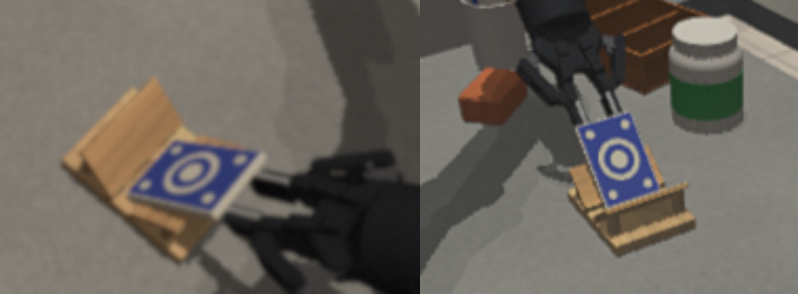

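Both fingers are beneath the free edge, tile starting to rise. Continuing the arc.

drive_tool(series=[-0.3,-8,0,2,0,0,0,-0.3,-7,0,3,0,0,0,-0.3,-7,0,3,0,0,0,-0.3,-7,0,3,0,0,0,-0.3,-7,0,3,0,0,0,-0.3,-6,0,5,0,0,0,-0.3,-6,0,5,0,0,0,-0.3,0,0,0,0,0,0])

```text
t: 5.18
eef_pos: [0.5836, 0.2456, 0.1092]
tool_rot: [0.26, 0.682, 0.622, -0.284]
contact_force: [-0.8, -0.5, -0.4]
gripper_width: 0.347
```

```bash
python3 -c "
from h import *
st()
snap('side','d4.png');snap('scene','s4.png')
a=cv2.imread('pics/s4.png')[190:330,340:540];b=cv2.imread('pics/d4.png')[80:220,150:330]
cv2.imwrite('pics/v4.png',np.hstack([cv2.resize(a,(420,294)),cv2.resize(b,(378,294))]))"
```

```text
t 5.17 tcp cradle mm [ 33.3  -5.1 109.2] F [-0.8 -0.5 -0.4] grip 0.35
axes in cradle [[0.703, 0.0, -0.711], [0.001, -1.0, 0.0], [-0.711, -0.001, -0.703]] q [-0.83  0.86  0.15  1.47  0.42  1.44 -0.98]
```

View pics/v4.png

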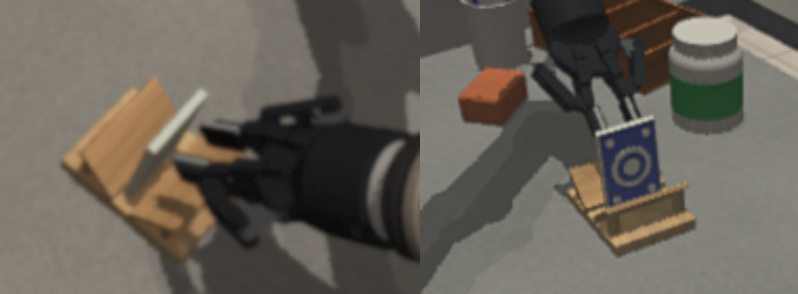

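The tile now stands nearly upright (top edge at scene crop (178,130)). Pushing level past upright.

drive_tool(series=[-0.3,-3.5,0,3.5,0,0,0,-0.3,-3.5,0,3.5,0,0,0,-0.3,-3.5,0,3.5,0,0,0,-0.3,-3.5,0,3.5,0,0,0,-0.3,-3.5,0,3.5,0,0,0,-0.3,-3.5,0,3.5,0,0,0,-0.3,-3.5,0,3.5,0,0,0,-0.3,0,0,0,0,0,0,-0.3,0,0,0,0,0,0])

```text
t: 6.4
eef_pos: [0.5805, 0.2123, 0.1091]
tool_rot: [0.26, 0.681, 0.623, -0.284]
contact_force: [-0.3, 0.0, -0.6]
gripper_width: 0.354
```

```bash
python3 -c "
from h import *
st()
snap('side','d5.png');snap('scene','s5.png')
a=cv2.imread('pics/s5.png')[190:330,340:540];b=cv2.imread('pics/d5.png')[80:220,150:330]
cv2.imwrite('pics/v5.png',np.hstack([cv2.resize(a,(420,294)),cv2.resize(b,(378,294))]))"
```

```text
t 6.4 tcp cradle mm [-1.000e-01 -5.000e+00  1.091e+02] F [-0.3  0.  -0.6] grip 0.35
axes in cradle [[0.704, 0.001, -0.71], [0.002, -1.0, 0.0], [-0.71, -0.001, -0.704]] q [-0.81  0.83  0.16  1.53  0.43  1.39 -0.97]
```

View pics/v5.png

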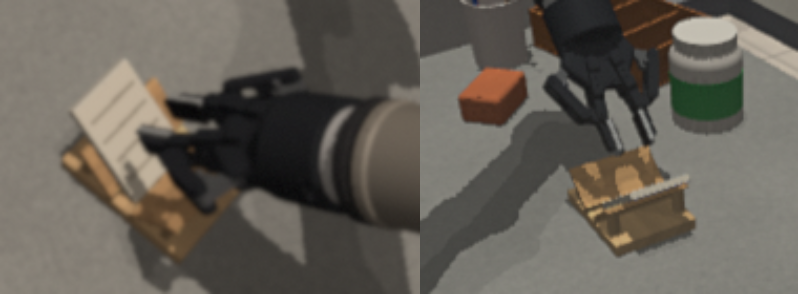

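The tile has fallen over, and its ribbed white back shows on the −x wing. Retreating back along the tool axis and up.

drive_tool(series=[-0.3,0,0,-20,0,0,0,-0.3,0,0,-40,0,0,0,-0.3,0,0,-40,0,0,0,-0.3,0,0,-40,0,0,0,-0.3,0,0,-40,0,0,0,-0.3,0,0,0,0,0,0,-0.3,0,0,0,0,0,0])

```text
t: 7.38
eef_pos: [0.5917, 0.3394, 0.2357]
tool_rot: [0.26, 0.681, 0.623, -0.284]
contact_force: [-0.1, -0.5, 0.1]
gripper_width: 0.347
```

```bash
python3 -c "
from h import *
st()
snap('side','d6.png');s=snap('scene','s6.png')
L=np.array([(3.1,y,22.1) for y in(-40,30)]+[(-73.5+x,y,86.4+z) for y in (-40,30) for x,z in((0,0),(-5,-6))])
print((proj(s,C+(RC@(L/1e3).T).T)).round())
a=s['pixels'][190:330,340:540];b=cv2.imread('pics/d6.png')
cv2.imwrite('pics/v6.png',np.hstack([cv2.resize(a,(420,400)),cv2.resize(b[80:360,150:410],(371,400))]))"
```

```text
t 7.38 tcp cradle mm [127.5  -4.6 235.7] F [-0.1 -0.5  0.1] grip 0.35
axes in cradle [[0.704, 0.002, -0.711], [0.002, -1.0, -0.0], [-0.711, -0.001, -0.704]] q [-0.9   0.83  0.16  1.2   0.38  1.73 -0.9 ]
[[402. 285.]
 [426. 259.]
 [373. 242.]
 [371. 242.]
 [399. 216.]
 [396. 216.]]
```

View pics/v6.png

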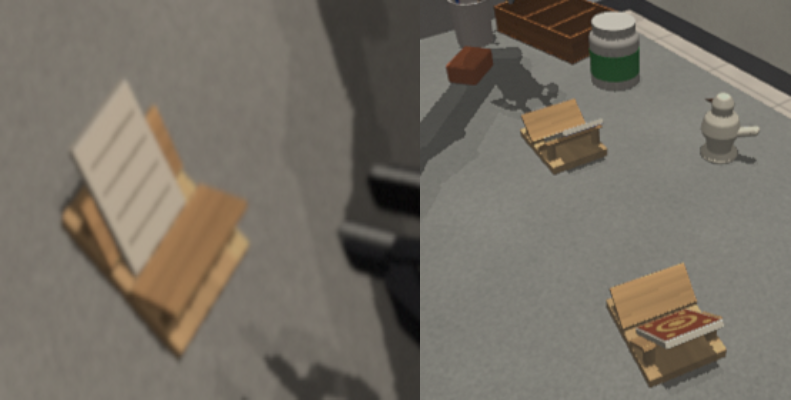

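White back is up; its corners at (400,218) and (375,243) are within 2 px of those predicted for the opposite wing. Brown tile and bird look unchanged.

```bash
python3 -c "
from station import bot
print(bot.hand_in())"
```

```text
the job is handed in; nothing more can be done
None
```

The blue tile is turned over: it lies on the cradle's opposite wing with its bare white back facing up. I hooked the tilted fingers under its free edge, swung it up through upright and let it fall over. I then pulled the arm back clear and handed the job in at about 7.4 s.

- **Placing:** in the last scene picture, the tile's two free-edge corners were within about 2 px of where they should be on that wing.
- **Bystanders:** the brown tile and the bird look unmoved in the side view. I judged that by eye rather than measuring it.
- **Forces:** contact readings at the end of each move stayed below 2 N. I did not record the values during moves.

None of the checks failed or disagreed.

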